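Fit the lens arm on the post of the bench magnifier

TASK

Fit the magnifier's lens arm on its stand: lower its drilled hub over the tall post, keeping it square so that it slides without binding, down to the support collar with the lens on the side of the stage. Swing it a little to and fro until the slot under the hub drops over the collar's pin and the hub sits fully home on the collar, and let go. Do not drop or force it (the collar is only finger-tight and must stay where it is), and leave the dish and the other things where they are.

Things in the scene. Friction and masses are not known exactly. Their poses are not given: they have to be found in the camera images.
- bar_grip (a point): the lens arm, loose, 0.24 to 0.38 kg, lying flat: a drilled hub, a bar, a round lens head in line. This point: middle of the bar where it balances (bar 16 mm wide, 24 mm high), 78 mm from the bore's axis, 22 mm above the arm's underside. x runs along the bar from lens to hub, z up
- hub_bore (a point): the hub's bore at its underside, on the axis. Hub 42 mm across, 50 mm high; through bore 21.5 mm. Under the hub, on the side away from the bar (+x of the arm), a radial slot 7.6 mm wide, 10 mm deep. Same axes as the bar; the bar meets the hub 10 to 34 mm above the underside
- lens_mid (a point): the middle of the lens in its round head (90 mm across, 26 mm high), 160 mm from the bore's axis along -x of the arm, 13 mm above the arm's underside
- post_top (a point): the middle of the top of the stand's fixed upright steel post, 250 mm above the table: 20 mm thick, cut square with hardly a chamfer. The stand's x points from its stage to the post; its base is 260 x 170 x 16 mm and reaches 215 mm from the post towards the stage, 45 mm behind
- collar_top (a point): middle of the upper face of the collar clamped on the post (42 mm across), 85 to 130 mm above the table, the hub's seat; slips if pressed with some 30 N. An upright bullet-nosed pin on it, 5 mm thick, 8 mm high, 15.5 mm from the axis, stands behind the post (away from the stage), up to 19 degrees either side of straight behind. These axes follow the stand, not the pin: see or feel it
- stage (a point): the middle of the round black stage in the stand's base, 160 mm from the post's axis along the stand's -x, 17 mm above the table
- dish: a closed clear dish with specimens on the stage, 62 mm across, 15 mm high, origin at the middle of its underside; stays there
- forceps: steel forceps lying on the table, 110 mm long, 8 mm high; leave alone
- timer: an orange bench timer, 62 x 62 x 20 mm, origin under its middle; leave alone
- rack: a yellow rack of small tubes, 85 x 125 mm, 31 mm high, origin under its middle; leave alone

How it is judged:
On the way:
1. the hub is threaded on the post, square (horizontal distance between hub_bore and post_top below 0.004 m and z of hub_bore in the frame of post_top below -0.03 m and angle between hub_bore's own z axis and vertical below 0.07 rad), for 0.1 s.
At the end, for the whole second after the job is handed in: The hub's underside is within 3 mm of the collar's face and 4 mm of its axis, the arm within 0.07 rad of level, the lens within 75 mm of over the stage's middle, the collar within 3 mm of where it was, the arm at rest (horizontal distance between hub_bore and collar_top below 0.004 m and z of hub_bore in the frame of collar_top below 0.003 m and angle between hub_bore's own z axis and vertical below 0.07 rad and horizontal distance between lens_mid and stage below 0.075 m and distance of collar_top from where it was at the start of the episode below 0.003 m and linear speed of magnifier below 0.02 m/s); the robot touches nothing.
It fails at once if the arm is forced or dropped against the stand: more than 50 N between them (contact force between magnifier and stand above 50 N).
It fails at once if the dish is moved more than 15 mm (distance of dish from where it was at the start of the episode above 0.015 m).
It fails at once if the forceps, the timer or the tube rack is moved more than 30 mm (distance of any of forceps, timer, rack from where it was at the start of the episode above 0.03 m).
It also fails if it takes over 72 s, if anything falls off the work surface, if the arm or the gripper's body presses on something with over 40 N, if the wrist force passes 120 N, or if a joint passes its speed limit or range.

ROBOT

A 6-joint arm with a two-finger parallel gripper is mounted at the origin on the work surface. World frame = base frame: x ahead of the robot, y to its left, z up, the work surface at z = 0. Lengths are in m, angles in rad, forces in N, time in s.
With the tool pointing down it reaches from about 0.35 to 0.775 m from the base axis. Payload 7.3 kg.
Tool frame: the origin (TCP) lies on the centre line of the jaws, within the pads' length; the fingertips stand 25 mm ahead of it and the grasp point (between the pads) lies 6 mm ahead of it; z points along the fingers, y is the direction in which the jaws open and shut (so a half turn about z gives the same grasp; the last joint's range is limited). The gripper opens to 92 mm and grips with 3 to 60 N. Pads are 19 mm wide; open, the fingers measure 130 mm over their backs; the gripper's body (75 mm by 190 mm) begins 47 mm behind the grasp point.
Start: joints at [1.156, 0.342, 1.524, -0, 1.275, -0.146], TCP at [0.139, 0.506, 0.252] pointing down, gripper open.
Joint ranges: [-2.53, 2.53], [-0.77, 2.02], [0.04, 2.7], [-1, 4.14], [0.28, 2.66], [-3.11, 3.11]. Speed limits (rad/s): [2.57, 2.57, 3.14, 3.14, 3.14, 3.14].

INTERFACE

Orientations are given as [roll, pitch, yaw] about the fixed x, y, z axes, in that order (R = Rz(yaw) Ry(pitch) Rx(roll)).
In Python, from cell import telemetry, read_camera, workorder gives the robot as it stands.
- The arm moves only by the shell command python3 -m creep 'ROWS' [FORCE]. ROWS is JSON, one flat list of numbers, 5 for each row, row after row: the opening, from 0 (shut) to 1 (fully open), then the shift along the world's x, y, z in m, then the turn about the world's z in rad. A call has 1 to 12 rows; each row shifts and turns the pose as measured when the row begins; what a row does not reach is not made up. A row lasts 1/8 s, in which the tool goes at most 62.5 mm and 10.7 degrees, less where a joint would pass 70% of its speed; a pose out of reach is approached as far as the arm can. A call is refused whole if a number of a shift passes 0.0625 or a number of a turn 0.188, either way. A call with a gripper value outside its range is refused whole. The fingers move at their own pace and stop on an object; FORCE is the grip in N (left out, the last holds). Time passes only in rows, so rows that do not move let the fingers close. It gives the time, the measured TCP pose, the force and the opening at its end, in the units of the state.
- telemetry.observe(): the state, without advancing time (a new reading comes with each control period).
- read_camera(name): name is "side" or "top"; returns a dict with "image" (480x640x3 uint8, red, green, blue), "fovy" (degrees; the focal length in pixels is half the picture's height over the tangent of half this angle, whatever the lens; pixels are square), "cx", "cy" (the principal point, pixels), "distortion" ([k1, k2, p1, p2, k3] as OpenCV has them; the pictures are not rectified), "R" (3x3) and "t" (3): a world point X has camera coordinates R X + t. Camera axes: x right, y down, z forward; pixel columns grow to the right and rows downward; lengths in m; the calibration is good to about 2 mm. A picture is of the moment at which its call begins. There is no depth.
- workorder.hand_in(): hands the job in, once; it reports no verdict.
The state is a dict: "time": time; "qpos": joint angles; "qvel": joint speeds; "joint_efforts": joint torques, N m; "tool_pos": TCP position; "tool_rot": TCP orientation; "contact_force": force on the tool from outside, world axes, zero at the start; "torque": the same for the moment, N m; "opening": finger opening in m.
Only numpy, scipy, OpenCV 4.12 (cv2) and the standard library are available. Lean on these libraries where they do the work, as an engineer would, in place of code of your own. Each camera call takes 0.05 s, during which the arm holds its last target.

## Working session

There is one attempt and no reset: what is moved stays moved. The work goes in short steps, Python scripts to look and compute and a shell command to move; the robot and the scene stay as the last step left them, time stands still between calls to the robot, and variables do not carry over. Pictures are saved under pics/ and viewed, and the job is handed in when it is done.

```bash
ls; mkdir -p pics; cat > h.py <<'E'
import numpy as np, cv2
from cell import telemetry, read_camera, workorder
def cam(name):
    d=read_camera(name); f=240/np.tan(np.radians(d['fovy'])/2)
    K=np.array([[f,0,d['cx']],[0,f,d['cy']],[0,0,1.]])
    return d['image'],K,np.array(d['distortion'],float),np.array(d['R'],float),np.array(d['t'],float)
def proj(c,P):
    _,K,D,R,t=c; return cv2.projectPoints(np.array(P,float).reshape(-1,1,3),cv2.Rodrigues(R)[0],t,K,D)[0].reshape(-1,2)
def ray(c,uv):
    _,K,D,R,t=c; p=cv2.undistortPoints(np.array(uv,float).reshape(-1,1,2),K,D,).reshape(-1,2)
    d=np.c_[p,np.ones(len(p))]@R; return -R.T@t,d
def onz(c,uv,z):
    o,d=ray(c,uv); return o+d*((z-o[2])/d[:,2])[:,None]
def tri(c1,uv1,c2,uv2):
    o1,d1=ray(c1,[uv1]);o2,d2=ray(c2,[uv2])
    A=np.stack([d1[0],-d2[0]],1);s=np.linalg.lstsq(A,o2-o1,rcond=None)[0]
    a=o1+s[0]*d1[0];b=o2+s[1]*d2[0];return (a+b)/2,np.linalg.norm(a-b)
def save(img,n,box=None,k=1):
    if box: x0,y0,x1,y1=box; img=img[y0:y1,x0:x1]
    if k!=1: img=cv2.resize(img,None,fx=k,fy=k,interpolation=cv2.INTER_CUBIC)
    cv2.imwrite('pics/'+n,img[:,:,::-1])
E
python3 - <<'E'
from h import *
import pickle
s=telemetry.observe();print(s)
C={}
for n in('side','top'):
    C[n]=cam(n); save(C[n][0],n+'0.png'); print(n,-C[n][3].T@C[n][4],C[n][1][0,0],C[n][2],C[n][3])
pickle.dump(C,open('c0.pkl','wb'))
E
```

```text
pics
{'time': 0.0, 'qpos': array([ 1.15600178e+00,  3.42732075e-01,  1.52501440e+00, -3.24236675e-05,
        1.27538960e+00, -1.45995611e-01]), 'qvel': array([ 0.00029476,  0.0001611 ,  0.00141392,  0.00061122,  0.00177906,
       -0.00186146]), 'joint_efforts': array([ 2.08888869e-04, -4.31239307e+01, -2.44217670e+01,  7.17663788e-02,
        5.56269858e-02, -1.25376000e-04]), 'tool_pos': array([0.13926203, 0.5058125 , 0.25104099]), 'tool_rot': array([-3.14006114e+00, -1.93858019e-04,  2.87280304e+00]), 'contact_force': array([ 1.37593052,  1.64044503, -0.27888204]), 'torque': array([-0.0386399 , -0.04411449,  0.00104603]), 'opening': 0.09148955006404319}
side [0.51765693 0.72363278 0.72627451] 508.4758573181346 [-0.06137363  0.          0.          0.          0.        ] [[-0.99560207 -0.09282779 -0.01262983]
 [-0.03834635  0.52680316 -0.84912189]
 [ 0.08547554 -0.84490321 -0.52804593]]
top [ 0.4373028  -0.15369973  1.23460212] 473.26368075933027 [-0.04617044  0.          0.          0.          0.        ] [[-0.02609705 -0.99954911 -0.01485019]
 [-0.99064899  0.02784901 -0.13356277]
 [ 0.13391611  0.01122573 -0.99092909]]
```

View pics/side0.png

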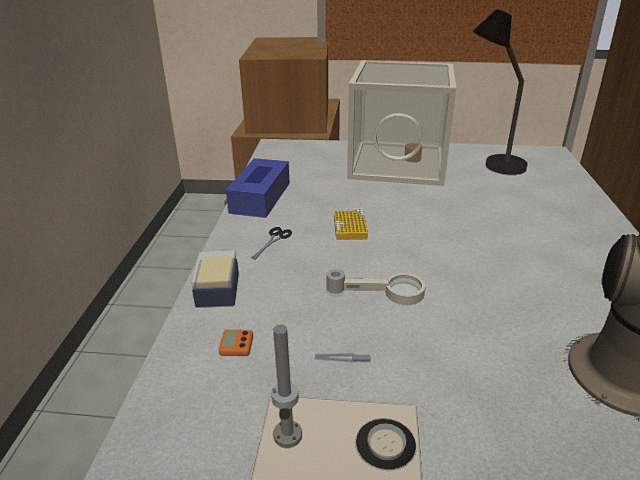

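View pics/top0.png

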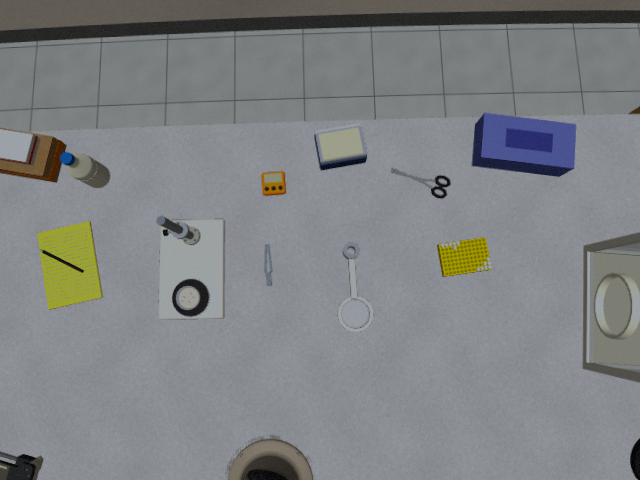

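The side view shows the post top near (281,328), the collar near (285,395), the arm's hub near (336,275) and the lens near (405,288). In the top view the post top is near (163,220), the hub near (351,249) and the lens near (355,314). I'll enlarge these.

```bash
python3 - <<'E'
from h import *
import pickle
C=pickle.load(open('c0.pkl','rb'))
save(C['side'][0],'s_post.png',(230,315,430,465),4)
save(C['side'][0],'s_arm.png',(300,245,460,365),5)
save(C['top'][0],'t_post.png',(140,190,260,330),4)
save(C['top'][0],'t_arm.png',(310,230,410,340),5)
E
```

```text
(no output)
```

View pics/s_post.png

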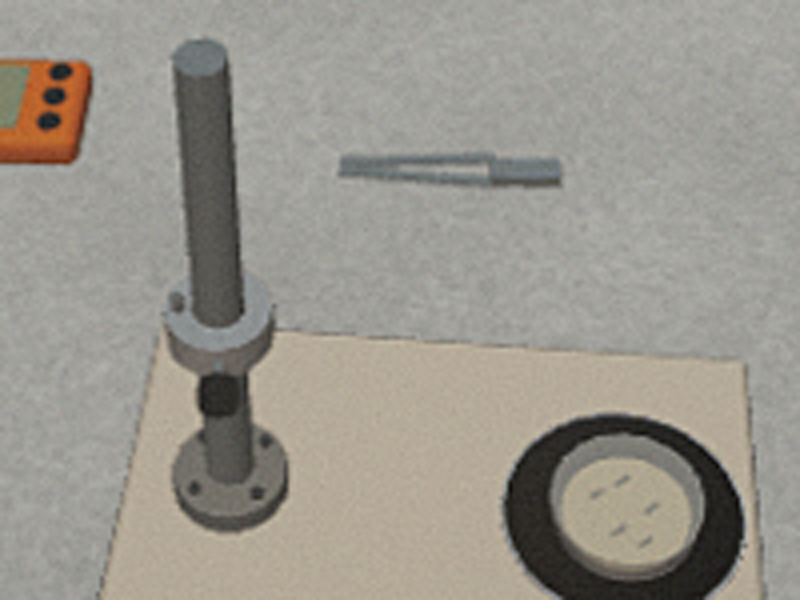

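View pics/s_arm.png

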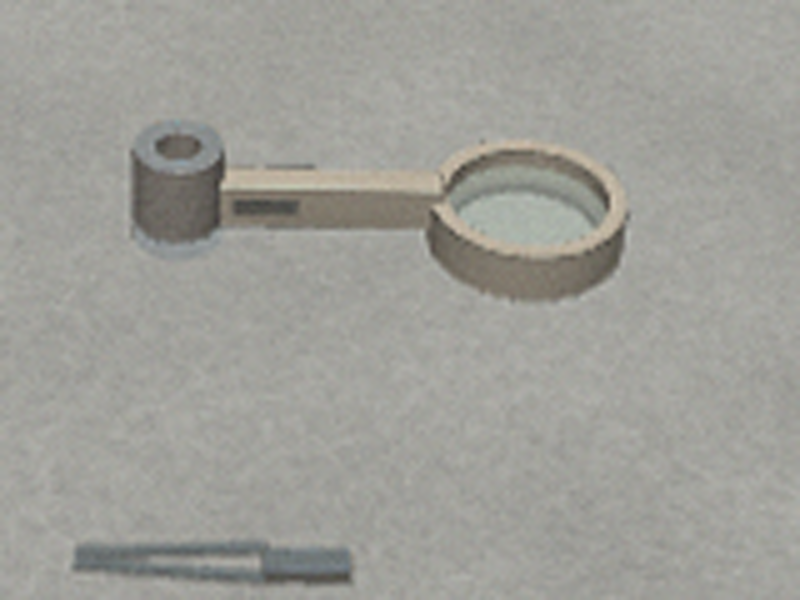

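View pics/t_post.png

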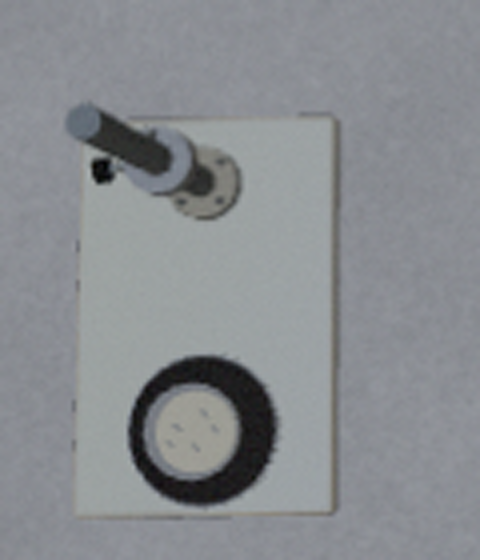

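View pics/t_arm.png

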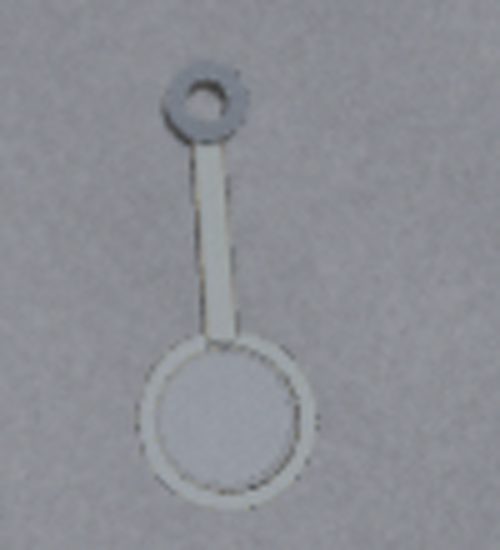

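```bash
python3 - <<'E'
from h import *
import pickle
C=pickle.load(open('c0.pkl','rb'));S,T=C['side'],C['top']
def sp(x,y):return (230+(x+.5)/4-.5,315+(y+.5)/4-.5)
def tp(x,y):return (140+(x+.5)/4-.5,190+(y+.5)/4-.5)
def sa(x,y):return (300+(x+.5)/5-.5,245+(y+.5)/5-.5)
def ta(x,y):return (310+(x+.5)/5-.5,230+(y+.5)/5-.5)
np.set_printoptions(precision=4,suppress=True)
print('post tri',tri(S,sp(201,57),T,tp(84,123)),onz(S,[sp(201,57)],.25),onz(T,[tp(84,123)],.25))
print('collar tri',tri(S,sp(219,312),T,tp(160,159)))
print('stage',onz(S,[sp(624,510)],.017),onz(T,[tp(203,430)],.017))
print('base T',onz(T,[tp(82,116),tp(337,117),tp(334,513),tp(76,515)],.016))
print('base S',onz(S,[sp(160,328),sp(745,362)],.016))
print('hub',tri(S,sa(179,147),T,ta(206,102)),onz(S,[sa(179,147)],.05),onz(T,[ta(206,102)],.05))
print('lens',onz(S,[sa(529,198)],.026),onz(T,[ta(228,421)],.026))
E
```

```text
post tri (array([0.626 , 0.1961, 0.2489]), np.float64(0.0003100921987821389)) [[0.6255 0.1974 0.25  ]] [[0.6259 0.1957 0.25  ]]
collar tri (array([0.6268, 0.1955, 0.1184]), np.float64(0.0016786720401382393))
stage [[0.4651 0.1972 0.017 ]] [[0.4672 0.197  0.017 ]]
base T [[0.6755 0.2802 0.016 ]
 [0.6697 0.1104 0.016 ]
 [0.4124 0.1123 0.016 ]
 [0.4148 0.2796 0.016 ]]
base S [[0.6691 0.118  0.016 ]
 [0.4112 0.1165 0.016 ]]
hub (array([ 0.5739, -0.218 ,  0.0493]), np.float64(0.0007895857987277587)) [[ 0.5734 -0.2171  0.05  ]] [[ 0.5742 -0.218   0.05  ]]
lens [[ 0.4132 -0.2224  0.026 ]] [[ 0.4145 -0.2249  0.026 ]]
```

Both views agree: post axis is about (0.626, 0.196), the stand is unrotated, and the collar is at about z 0.118. The hub is at (0.574, -0.2175), the arm's yaw is about 0.037, and the bar grip is at (0.496, -0.2205). I'll move above the bar.

```bash
python3 -m creep '[1,0.02,-0.05,0,0.02,1,0.025,-0.055,0,0.025,1,0.025,-0.055,0,0.025,1,0.025,-0.055,0,0.025,1,0.025,-0.055,0,0.025,1,0.025,-0.055,0,0.025,1,0.025,-0.055,0,0.025,1,0.025,-0.055,0,0.025,1,0.025,-0.055,0,0.025,1,0.025,-0.055,0,0.025,1,0.025,-0.055,0,0.025,1,0.025,-0.055,0,0.025]' 30
```

```text
time: 1.6
tool_pos: [0.4369, -0.1684, 0.249]
tool_rot: [-3.14, 0.003, -3.099]
contact_force: [1.0, 1.2, 0.4]
opening: 0.0921
```

```bash
python3 -m creep '[1,0.03,-0.026,-0.03,-0.003,1,0.029,-0.026,-0.03,-0.002,1,0,0,-0.04,0,1,0,0,-0.02,0,1,0,0,0,0]'; python3 - <<'E'
from h import *
s=telemetry.observe();print(s['tool_pos'],s['tool_rot'],s['contact_force'])
c=cam('top');save(c[0],'t1.png',(300,220,420,340),5)
c=cam('side');save(c[0],'s1.png',(280,200,480,350),4)
E
```

```text
time: 2.22
tool_pos: [0.4977, -0.2272, 0.1229]
tool_rot: [-3.141, 0.002, -3.111]
contact_force: [0.6, -0.9, 0.6]
opening: 0.0918
[ 0.49770602 -0.22718064  0.12292613] [-3.14067001e+00  1.62852401e-03 -3.11079944e+00] [ 0.64222221 -0.92640979  0.60686178]
```

View pics/t1.png

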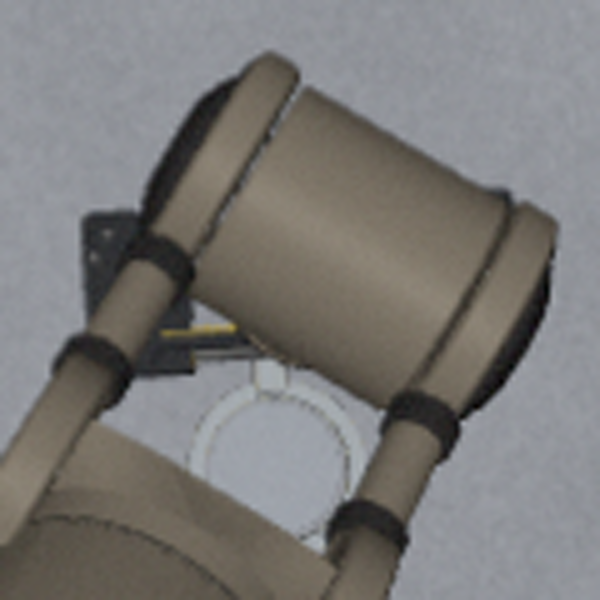

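View pics/s1.png

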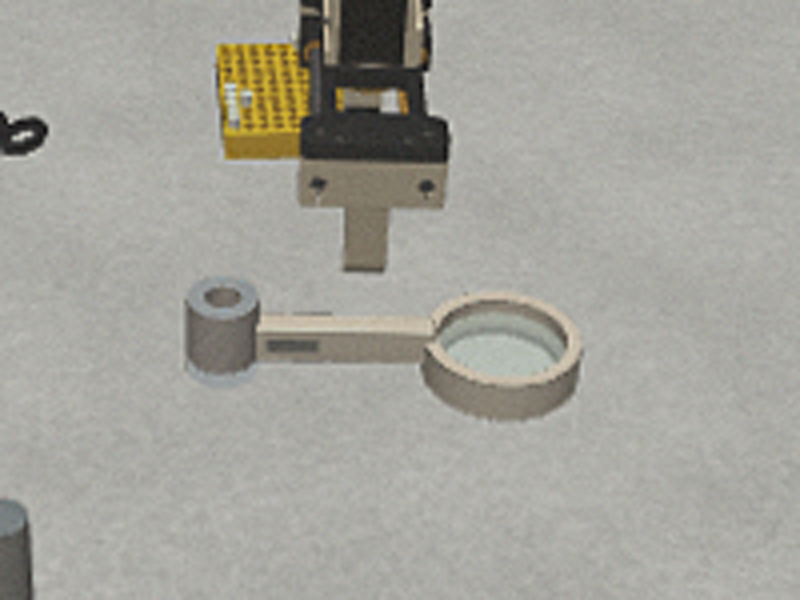

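The gripper is above the bar and square to it. A small correction, then I'll descend to TCP z of about 0.029.

```bash
python3 -m creep '[1,-0.001,0.006,-0.02,0.006,1,0,0,-0.03,0,1,0,0,-0.02,0,1,0,0,-0.01,0,1,0,0,0,0]';  python3 - <<'E'
from h import *
T=cam('top');print(proj(T,[telemetry.observe()['tool_pos']]))
E
```

```text
time: 2.95
tool_pos: [0.5017, -0.2232, 0.0506]
tool_rot: [-3.131, 0.017, -3.103]
contact_force: [0.7, 0.7, 0.8]
opening: 0.0918
[[353.99153161 278.62119507]]
```

```bash
python3 -m creep '[1,0,0,0,0,1,0,0,0,0]';  python3 -m creep '[1,0,0,0,0,1,0,0,0,0]'; 
```

```text
time: 3.25
tool_pos: [0.5029, -0.224, 0.0529]
tool_rot: [-3.128, 0.02, -3.103]
contact_force: [-0.1, 0.1, 0.5]
opening: 0.0917
time: 3.5
tool_pos: [0.5032, -0.2242, 0.0535]
tool_rot: [-3.128, 0.021, -3.103]
contact_force: [-0.1, 0.1, -0.4]
opening: 0.0916
```

```bash
python3 -m creep '[1,-0.002,0.001,-0.005,0]'; python3 -m creep '[1,-0.001,0.001,-0.005,0]'; python3 -m creep '[1,-0.001,0.001,-0.005,0]';python3 -m creep '[1,-0.001,0,0,0]';python3 - <<'E'
from h import *
s=telemetry.observe();print(s['tool_pos'],s['tool_rot'],s['qvel'],s['qpos'])
E
```

```text
time: 3.62
tool_pos: [0.5014, -0.2234, 0.0487]
tool_rot: [-3.127, 0.022, -3.103]
contact_force: [-0.3, 0.1, -0.4]
opening: 0.0916
time: 3.75
tool_pos: [0.5001, -0.2221, 0.0432]
tool_rot: [-3.127, 0.021, -3.103]
contact_force: [-0.5, -0.2, -0.1]
opening: 0.0916
time: 3.88
tool_pos: [0.4989, -0.221, 0.0376]
tool_rot: [-3.127, 0.021, -3.103]
contact_force: [-0.0, -0.2, -0.0]
opening: 0.0919
time: 4.0
tool_pos: [0.4974, -0.2207, 0.0369]
tool_rot: [-3.128, 0.02, -3.103]
contact_force: [1.0, -0.3, -0.1]
opening: 0.092
[ 0.49743429 -0.2206667   0.03694306] [-3.12821141  0.01999777 -3.10309064] [-0.01068204 -0.01334083  0.02071626 -0.00038968 -0.0154907  -0.00807437] [-5.58480920e-01  6.28553683e-01  1.73239764e+00  2.52839061e-04
  7.56580708e-01 -2.16782723e+00]
```

```bash
python3 -m creep '[1,0,0,0.02,0,1,0,0,0.03,0]'; python3 -m creep '[1,0,0,0.02,0]'; python3 -m creep '[1,0,0,0.01,0,1,0,0,0,0,1,0,0,0,0]'
```

```text
time: 4.25
tool_pos: [0.4958, -0.2198, 0.0855]
tool_rot: [-3.132, 0.015, -3.103]
contact_force: [-0.1, -0.6, -0.0]
opening: 0.0918
time: 4.38
tool_pos: [0.496, -0.2199, 0.1067]
tool_rot: [-3.131, 0.016, -3.103]
contact_force: [0.4, -0.2, 0.5]
opening: 0.0917
time: 4.75
tool_pos: [0.4962, -0.2201, 0.1175]
tool_rot: [-3.13, 0.017, -3.103]
contact_force: [0.3, 0.1, -1.2]
opening: 0.092
```

```bash
python3 -m creep '[1,0,0,0.05,0]'; python3 -m creep '[1,0,0,0.04,0]'; python3 -m creep '[1,0,0,0.03,0]'; python3 -m creep '[1,0,0,0.02,0]'; python3 -m creep '[1,0,0,0.01,0]';python3 -m creep '[1,0,0,0.005,0,1,0,0,0,0]'
```

```text
time: 4.88
tool_pos: [0.494, -0.2188, 0.1639]
tool_rot: [-3.136, 0.009, -3.103]
contact_force: [0.6, -0.2, 0.1]
opening: 0.0919
time: 5.0
tool_pos: [0.4938, -0.2188, 0.2043]
tool_rot: [-3.136, 0.008, -3.104]
contact_force: [0.8, 0.3, 0.2]
opening: 0.0915
time: 5.12
tool_pos: [0.4937, -0.2187, 0.2349]
tool_rot: [-3.137, 0.007, -3.104]
contact_force: [0.2, 0.3, 0.0]
opening: 0.0917
time: 5.25
tool_pos: [0.4938, -0.2188, 0.2555]
tool_rot: [-3.137, 0.007, -3.104]
contact_force: [0.4, 0.2, -0.2]
opening: 0.0916
time: 5.38
tool_pos: [0.4938, -0.2188, 0.2657]
tool_rot: [-3.137, 0.007, -3.104]
contact_force: [0.4, 0.1, -0.6]
opening: 0.092
time: 5.62
tool_pos: [0.4936, -0.2187, 0.2696]
tool_rot: [-3.138, 0.006, -3.104]
contact_force: [-0.1, 0.1, 0.0]
opening: 0.0918
```

```bash
python3 -m creep '[1,0.001,0,0.035,0,1,0,0,0.025,0,1,0,0,0.015,0,1,0,0,0.008,0,1,0,0,0.003,0]'; python3 -m creep '[1,0,0,-0.005,0,1,0,0,-0.01,0,1,0,0,-0.015,0,1,0,0,-0.02,0,1,0,0,-0.025,0,1,0,0,-0.03,0,1,0,0,-0.035,0,1,0,0,-0.035,0,1,0,0,-0.035,0]'
```

```text
time: 6.25
tool_pos: [0.4933, -0.2179, 0.352]
tool_rot: [3.139, -0.004, -3.104]
contact_force: [-0.4, 0.6, -1.2]
opening: 0.0922
time: 7.38
tool_pos: [0.4904, -0.2161, 0.1281]
tool_rot: [3.135, -0.009, -3.104]
contact_force: [-0.3, 0.3, 0.1]
opening: 0.092
```

```bash
python3 -m creep '[1,0.002,-0.001,-0.025,0,1,0.001,-0.001,-0.015,0,1,0.001,0,-0.01,0]'; python3 -m creep '[1,0.001,-0.001,-0.005,0]'; python3 -m creep '[1,0,0,-0.003,0]'
```

```text
time: 7.75
tool_pos: [0.4918, -0.2165, 0.0722]
tool_rot: [3.131, -0.016, -3.104]
contact_force: [-0.0, -0.4, -0.9]
opening: 0.0919
time: 7.88
tool_pos: [0.4928, -0.2175, 0.0668]
tool_rot: [3.13, -0.016, -3.104]
contact_force: [-0.3, -0.6, 0.5]
opening: 0.0915
time: 8.0
tool_pos: [0.4931, -0.2177, 0.064]
tool_rot: [3.131, -0.015, -3.104]
contact_force: [0.4, 0.4, 0.3]
opening: 0.0918
```

```bash
python3 -m creep '[1,0.001,-0.001,-0.015,0]'; python3 -m creep '[1,0.001,-0.001,-0.005,0]';  python3 -m creep '[1,0,0,-0.002,0]'
```

```text
time: 8.12
tool_pos: [0.4951, -0.2193, 0.0497]
tool_rot: [3.133, -0.012, -3.104]
contact_force: [1.0, -0.0, 0.4]
opening: 0.0919
time: 8.25
tool_pos: [0.4958, -0.2202, 0.0438]
tool_rot: [3.132, -0.013, -3.104]
contact_force: [-0.3, 0.5, 0.1]
opening: 0.0913
time: 8.38
tool_pos: [0.4959, -0.2203, 0.0414]
tool_rot: [3.132, -0.013, -3.104]
contact_force: [0.3, 0.2, 0.1]
opening: 0.0918
```

```bash
python3 -m creep '[1,0,0,0.005,0,1,0,0,0.007,0,1,0,0,0.009,0,1,0,0,0.01,0,1,0,0,0.01,0,1,0,0,0.01,0,1,0,0,0.01,0]'; python3 -m creep '[1,0,0,-0.035,0]';  python3 -m creep '[1,0,0,-0.015,0,1,0,0,-0.005,0]';python3 -m creep '[1,0,0,0,0]'
```

```text
time: 9.25
tool_pos: [0.4962, -0.2204, 0.1077]
tool_rot: [3.133, -0.012, -3.104]
contact_force: [-1.0, 0.2, 0.5]
opening: 0.0919
time: 9.38
tool_pos: [0.4985, -0.2218, 0.0758]
tool_rot: [3.138, -0.005, -3.104]
contact_force: [1.2, -0.0, -0.7]
opening: 0.0916
time: 9.62
tool_pos: [0.4977, -0.2213, 0.0544]
tool_rot: [3.136, -0.008, -3.104]
contact_force: [0.2, 0.4, 0.6]
opening: 0.0919
time: 9.75
tool_pos: [0.4977, -0.2213, 0.0544]
tool_rot: [3.136, -0.008, -3.104]
contact_force: [0.2, 0.2, 0.8]
opening: 0.092
```

```bash
python3 -m creep '[1,-0.001,0,-0.004,0,1,-0.001,0,-0.005,0,1,0,0.001,-0.005,0,1,0,0,-0.005,0,1,0,0,-0.004,0,1,0,0,-0.002,0]'; python3 - <<'E'
from h import *
c=cam('side');save(c[0],'s2.png',(300,220,460,340),5)
E
```

```text
time: 10.5
tool_pos: [0.4963, -0.2207, 0.0292]
tool_rot: [3.137, -0.006, -3.104]
contact_force: [0.1, -0.2, 0.6]
opening: 0.0922
```

View pics/s2.png

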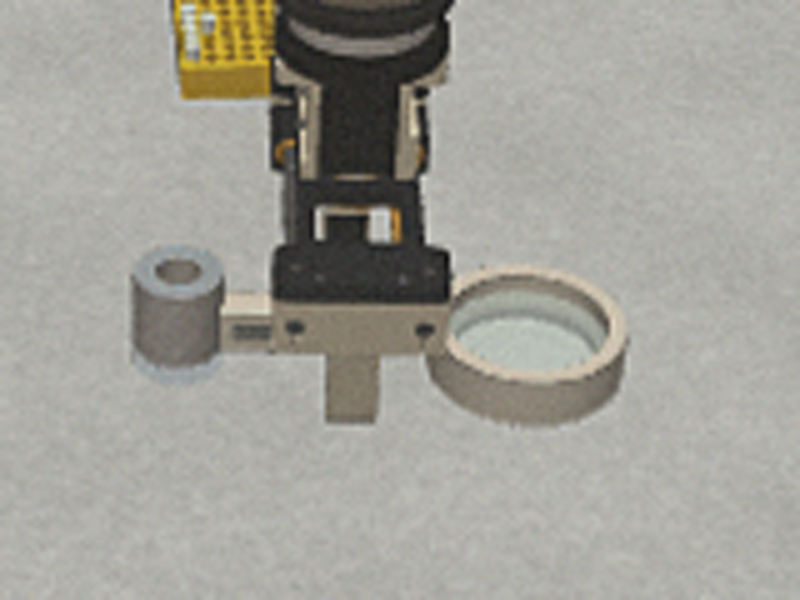

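The finger straddles the bar between hub (178,300) and lens (527,330) with no contact. Closing.

```bash
python3 -m creep '[0,0,0,0,0,0,0,0,0,0,0,0,0,0,0,0,0,0,0,0]' 35;python3 -m creep '[0,0,0,0,0,0,0,0,0,0]'
```

```text
time: 11.05
tool_pos: [0.4965, -0.2208, 0.0294]
tool_rot: [3.138, -0.006, -3.104]
contact_force: [-0.6, 0.4, 0.1]
opening: 0.0566
time: 11.3
tool_pos: [0.4965, -0.2208, 0.0294]
tool_rot: [3.138, -0.005, -3.104]
contact_force: [-0.5, -0.0, 0.9]
opening: 0.0366
```

```bash
python3 -m creep '[0,0,0,0,0,0,0,0,0,0,0,0,0,0,0,0,0,0,0,0]';python3 -m creep '[0,0,0,0,0]'
```

```text
time: 11.8
tool_pos: [0.4965, -0.2208, 0.0295]
tool_rot: [3.138, -0.005, -3.103]
contact_force: [-0.4, 0.0, -0.1]
opening: 0.0159
time: 11.92
tool_pos: [0.4966, -0.2209, 0.0295]
tool_rot: [3.138, -0.005, -3.103]
contact_force: [-0.2, 0.3, 0.1]
opening: 0.0155
```

```bash
python3 -m creep '[0,0,0,0.003,0,0,0,0,0.006,0,0,0,0,0.009,0,0,0,0,0.012,0,0,0,0,0.015,0,0,0,0,0.017,0]'; python3 -m creep '[0,0,0,0.02,0,0,0,0,0.022,0,0,0,0,0.022,0,0,0,0,0.022,0,0,0,0,0.022,0,0,0,0,0.022,0]';python3 -m creep '[0,0,0,0.02,0,0,0,0,0.018,0,0,0,0,0.015,0,0,0,0,0.012,0,0,0,0,0.009,0,0,0,0,0.006,0,0,0,0,0.003,0]'
```

```text
time: 12.68
tool_pos: [0.4955, -0.2202, 0.0944]
tool_rot: [3.136, -0.008, -3.104]
contact_force: [0.4, -0.8, -2.6]
opening: 0.016
time: 13.42
tool_pos: [0.4948, -0.2197, 0.2348]
tool_rot: [3.138, -0.004, -3.104]
contact_force: [0.6, -0.1, -1.8]
opening: 0.0157
time: 14.3
tool_pos: [0.4935, -0.2188, 0.3272]
tool_rot: [3.142, 0.0, -3.104]
contact_force: [0.1, 0.0, -3.5]
opening: 0.0158
```

```bash
python3 -m creep '[0,0.001,0.005,0,0,0,0.001,0.01,0,-0.002,0,0.002,0.015,0,-0.002,0,0.003,0.02,0,-0.003,0,0.003,0.025,0,-0.003,0,0.004,0.03,0,-0.003,0,0.004,0.03,0,-0.003,0,0.004,0.03,0,-0.003,0,0.004,0.03,0,-0.003]'; python3 -m creep '[0,0.004,0.03,0,-0.003,0,0.004,0.03,0,-0.003,0,0.004,0.028,0,-0.002,0,0.003,0.024,0,-0.002,0,0.003,0.02,0,-0.001,0,0.002,0.015,0,-0.001,0,0.001,0.01,0,0,0,0.001,0.005,0,0,0,0,0.002,0,0,0,0,0,0,0]'
```

```text
time: 15.42
tool_pos: [0.5187, -0.0119, 0.3248]
tool_rot: [3.138, -0.004, -3.127]
contact_force: [0.8, 0.4, -2.0]
opening: 0.0162
time: 16.68
tool_pos: [0.5376, 0.1662, 0.3236]
tool_rot: [3.137, -0.007, -3.133]
contact_force: [-0.7, 1.2, -3.0]
opening: 0.0158
```

```bash
python3 - <<'E'
from h import *
import pickle
C={}
for n in('side','top'): C[n]=cam(n)
pickle.dump(C,open('c1.pkl','wb'))
save(C['side'][0],'s3.png',(220,190,420,340),4)
save(C['top'][0],'t3.png',(120,170,260,310),4)
E
```

```text
(no output)
```

View pics/s3.png

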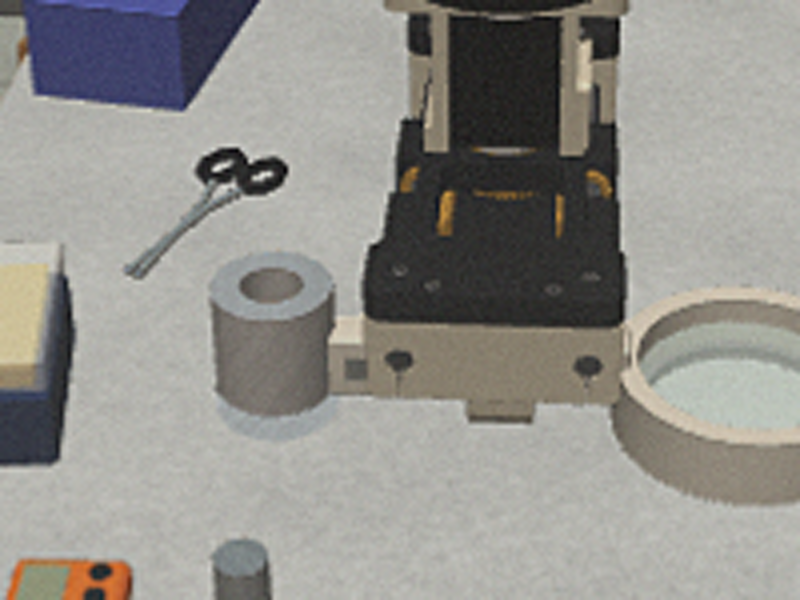

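View pics/t3.png

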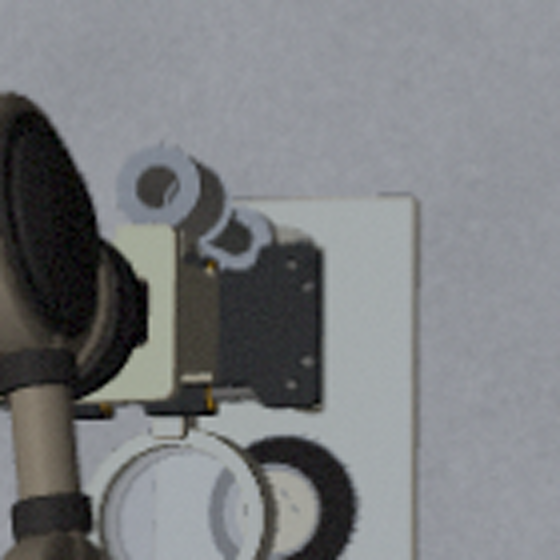

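```bash
python3 - <<'E'
from h import *
import pickle
np.set_printoptions(precision=4,suppress=True)
C=pickle.load(open('c1.pkl','rb'));S,T=C['side'],C['top']
us=(220+272.5/4-.5,190+286.5/4-.5);ut=(120+158.5/4-.5,170+187.5/4-.5)
print(tri(S,us,T,ut),onz(S,[us],.344),onz(T,[ut],.344))
th=np.linspace(0,2*np.pi,73)
def circ(x,y,z,r):return np.c_[x+r*np.cos(th),y+r*np.sin(th),0*th+z]
def draw(c,sets,n,box,k):
    im=c[0][box[1]:box[3],box[0]:box[2]];im=cv2.resize(im,None,fx=k,fy=k,interpolation=cv2.INTER_CUBIC).copy()
    for P in sets:
        q=((proj(c,P)-[box[0],box[1]]+.5)*k-.5)
        cv2.polylines(im,[np.round(q*16).astype(int).reshape(-1,1,2)],True,(255,0,0),1,cv2.LINE_AA,4)
    cv2.imwrite('pics/'+n,im[:,:,::-1])
h=(.6151,.167)
sets=[circ(*h,.344,.021),circ(*h,.344,.01075),circ(*h,.294,.021),circ(.626,.196,.25,.01),circ(.6262,.1958,.118,.021)]
draw(S,sets,'s3o.png',(260,230,340,340),5)
draw(T,sets,'t3o.png',(130,190,210,260),6)
E
```

```text
(array([0.6155, 0.1658, 0.3431]), np.float64(0.0010028252386507783)) [[0.6148 0.1673 0.344 ]] [[0.6158 0.1655 0.344 ]]
```

View pics/s3o.png

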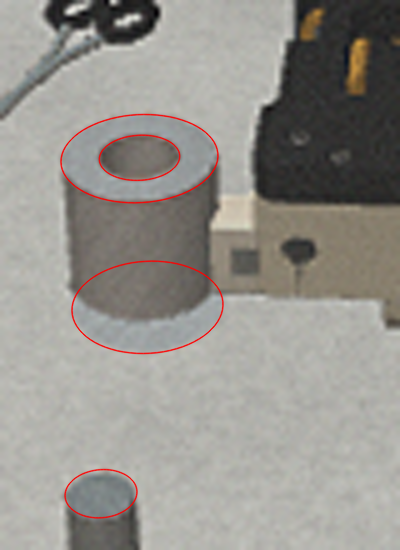

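View pics/t3o.png

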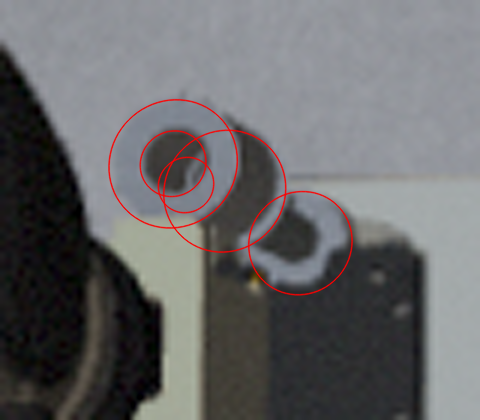

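```bash
python3 -m creep '[0,0.001,0.003,0,0,0,0.002,0.006,0,0,0,0.002,0.006,0,0,0,0.002,0.006,0,0,0,0.002,0.005,0,0,0,0.001,0.003,0,0,0,0,0.002,0,0,0,0,0,0,0]'; python3 - <<'E'
from h import *
import pickle
np.set_printoptions(precision=4,suppress=True)
C=pickle.load(open('c0.pkl','rb'));S,T=C['side'],C['top']
save(S[0],'pin.png',(260,375,320,415),12)
th=np.linspace(0,2*np.pi,73)
p=proj(S,np.c_[.6258+.021*np.cos(th),.1968+.021*np.sin(th),0*th+.118]); print(p[:,0].min(),p[:,0].max(),p[:,1].min(),p[:,1].max())
for z in(.116,.118,.12):
  for a in(-19,0,19):
    b=np.radians(a);q=[.6258+.0155*np.cos(b),.1968+.0155*np.sin(b)]
    print(z,a,proj(S,[[*q,z],[*q,z+.008]]).round(1).tolist())
E
```

```text
time: 17.77
tool_pos: [0.5485, 0.199, 0.3236]
tool_rot: [3.137, -0.007, -3.133]
contact_force: [0.1, -0.7, -3.7]
opening: 0.0157
270.6761552999807 298.0560955987438 383.0099528639903 404.2667608264162
0.116 -19 [[275.5, 391.1], [275.2, 387.6]]
0.116 0 [[274.5, 393.6], [274.2, 390.1]]
0.116 19 [[274.5, 396.2], [274.2, 392.6]]
0.118 -19 [[275.5, 390.3], [275.2, 386.7]]
0.118 0 [[274.4, 392.7], [274.1, 389.2]]
0.118 19 [[274.4, 395.3], [274.1, 391.7]]
0.12 -19 [[275.4, 389.4], [275.1, 385.8]]
0.12 0 [[274.3, 391.8], [274.0, 388.3]]
0.12 19 [[274.3, 394.4], [274.0, 390.8]]
```

View pics/pin.png

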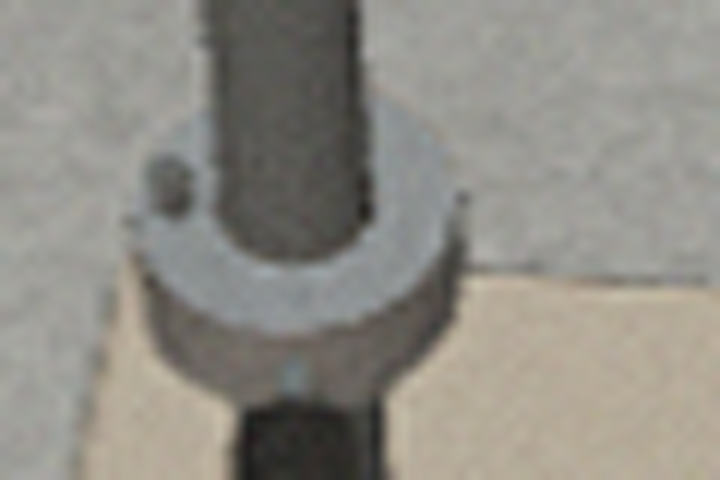

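Pin at about (274,389) in the side picture, which puts it close to straight behind (0 ± 6°). I'll correct y and lower to just above the post.

```bash
python3 -m creep '[0,0,-0.001,-0.003,0,0,0,-0.001,-0.005,0,0,0,0,-0.006,0,0,0,0,-0.006,0,0,0,0,-0.005,0,0,0,0,-0.003,0,0,0,0,-0.001,0,0,0,0,0,0]'; python3 - <<'E'
from h import *
import pickle
C={}
for n in('side','top'): C[n]=cam(n)
pickle.dump(C,open('c2.pkl','wb'))
save(C['side'][0],'s4.png',(255,270,315,350),8)
save(C['top'][0],'t4.png',(140,195,200,245),12)
E
```

```text
time: 18.77
tool_pos: [0.5483, 0.1963, 0.2921]
tool_rot: [3.137, -0.008, -3.134]
contact_force: [-0.6, -0.0, -2.8]
opening: 0.0158
```

View pics/s4.png

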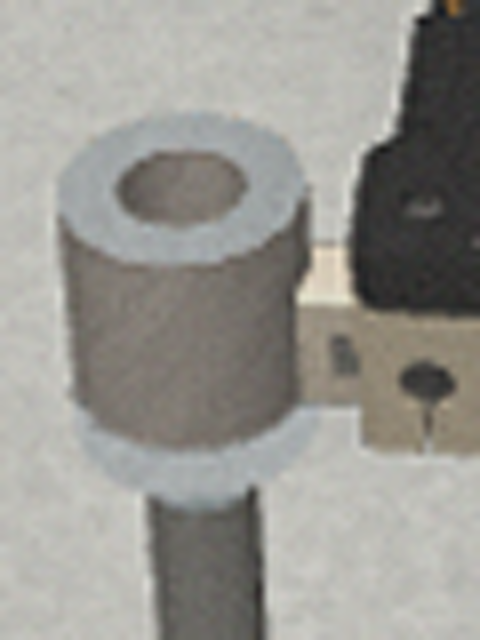

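View pics/t4.png

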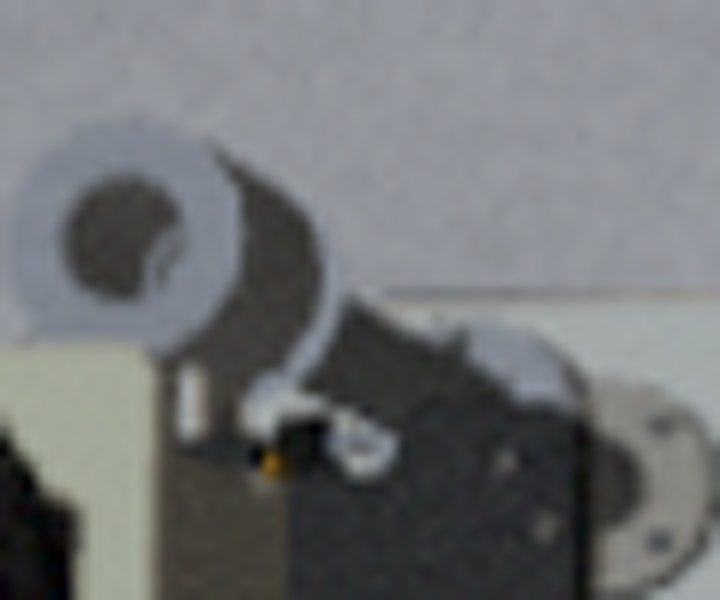

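```bash
python3 - <<'E'
from h import *
import pickle
np.set_printoptions(precision=4,suppress=True)
C=pickle.load(open('c2.pkl','rb'));S,T=C['side'],C['top']
us=(255+184/8-.5,270+189.5/8-.5);ut=(140+128/12-.5,195+233.5/12-.5)
z=.3126
print(tri(S,us,T,ut),onz(S,[us],z),onz(T,[ut],z))
C0=pickle.load(open('c0.pkl','rb'))
# subpixel post-top fit: grayscale crops
save(C0['side'][0],'pts.png',(268,320,293,345),20)
save(C0['top'][0],'ptt.png',(150,210,180,235),20)
th=np.linspace(0,2*np.pi,73)
def draw(c,sets,n,box,k):
    im=c[0][box[1]:box[3],box[0]:box[2]];im=cv2.resize(im,None,fx=k,fy=k,interpolation=cv2.INTER_CUBIC).copy()
    for P in sets:
        q=((proj(c,P)-[box[0],box[1]]+.5)*k-.5)
        cv2.polylines(im,[np.round(q*16).astype(int).reshape(-1,1,2)],True,(255,0,0),1,cv2.LINE_AA,4)
    return im
circ=lambda x,y,z,r:np.c_[x+r*np.cos(th),y+r*np.sin(th),0*th+z]
a=draw(C0['side'],[circ(.6256,.1974,.25,.01)],'',(265,318,295,348),13)
b=draw(C0['top'],[circ(.6259,.1957,.25,.01)],'',(148,206,178,236),13)
c=draw(S,[circ(*onz(S,[us],z)[0][:2],z,.021),circ(*onz(S,[us],z)[0][:2],z,.01075)],'',(258,278,298,318),10)
d=draw(T,[circ(*onz(T,[ut],z)[0][:2],z,.021),circ(*onz(T,[ut],z)[0][:2],z,.01075)],'',(138,200,164,226),15)
f=lambda i:cv2.resize(i,(390,290)) if 0 else i
W=np.zeros((790,800,3),np.uint8)
W[:390,:390]=a;W[:390,400:790]=b;W[390:790,:400]=c;W[395:785,400:790]=d
cv2.imwrite('pics/fit.png',cv2.resize(W,(600,592))[:,:,::-1])
E
```

```text
(array([0.6268, 0.1955, 0.3113]), np.float64(0.002133561802253815)) [[0.6254 0.1974 0.3126]] [[0.6276 0.1951 0.3126]]
```

View pics/fit.png

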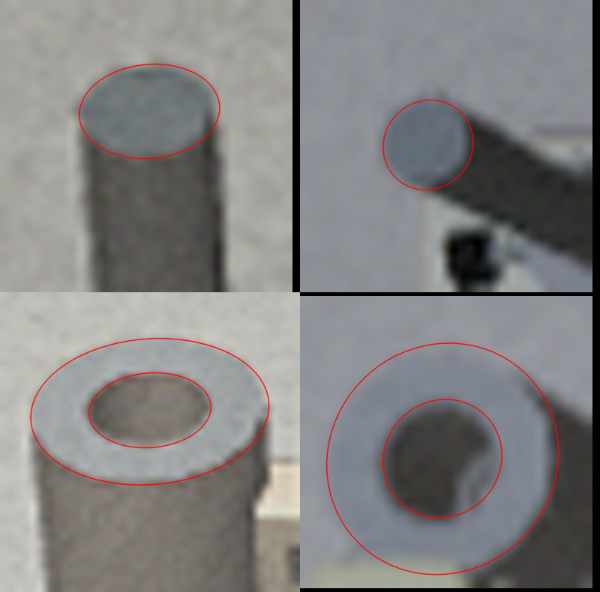

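Relative offsets are within about 0.5 mm. I'll lower slowly toward the post top, watching the force.

```bash
python3 -m creep '[0,-0.0003,0.0003,-0.002,0,0,0,0,-0.003,0,0,0,0,-0.003,0,0,0,0,-0.002,0]'; python3 -m creep '[0,0,0,-0.001,0,0,0,0,-0.001,0]';python3 -m creep '[0,0,0,-0.001,0,0,0,0,-0.001,0]'
```

```text
time: 19.38
tool_pos: [0.5481, 0.1967, 0.2819]
tool_rot: [3.137, -0.007, -3.134]
contact_force: [-0.7, 0.4, -3.3]
opening: 0.0154
time: 19.62
tool_pos: [0.5481, 0.1966, 0.2796]
tool_rot: [3.137, -0.007, -3.134]
contact_force: [-0.5, -0.2, -2.6]
opening: 0.0155
time: 19.88
tool_pos: [0.5481, 0.1966, 0.2776]
tool_rot: [3.137, -0.007, -3.134]
contact_force: [0.6, 0.1, -2.3]
opening: 0.0161
```

```bash
python3 -m creep '[0,0,0,-0.001,0]';python3 -m creep '[0,0,0,-0.001,0]';
```

```text
time: 20.0
tool_pos: [0.5481, 0.1966, 0.2765]
tool_rot: [3.137, -0.007, -3.134]
contact_force: [0.0, -0.5, -1.7]
opening: 0.016
time: 20.12
tool_pos: [0.5481, 0.1967, 0.2755]
tool_rot: [3.137, -0.007, -3.134]
contact_force: [0.0, 0.8, -2.9]
opening: 0.0158
```

```bash
python3 -m creep '[0,0,0,-0.001,0,0,0,0,-0.001,0]';python3 -m creep '[0,0,0,-0.002,0,0,0,0,-0.002,0]';python3 -m creep '[0,0,0,-0.002,0,0,0,0,-0.002,0]'
```

```text
time: 20.38
tool_pos: [0.5481, 0.1966, 0.2733]
tool_rot: [3.137, -0.007, -3.134]
contact_force: [-0.2, 1.0, -2.7]
opening: 0.0156
time: 20.62
tool_pos: [0.5482, 0.1967, 0.2691]
tool_rot: [3.137, -0.006, -3.134]
contact_force: [-0.0, 0.9, -2.5]
opening: 0.0155
time: 20.88
tool_pos: [0.5481, 0.1967, 0.2648]
tool_rot: [3.137, -0.007, -3.134]
contact_force: [0.1, 0.4, -1.2]
opening: 0.0158
```

```bash
python3 -m creep '[0,0,0,-0.002,0,0,0,0,-0.002,0,0,0,0,-0.001,0]';python3 - <<'E'
from h import *
c=cam('side');save(c[0],'s5.png',(255,290,315,350),8)
c=cam('top');save(c[0],'t5.png',(140,195,200,245),10)
print(telemetry.observe()['contact_force'],telemetry.observe()['torque'])
E
```

```text
time: 21.25
tool_pos: [0.5481, 0.1967, 0.2593]
tool_rot: [3.137, -0.007, -3.134]
contact_force: [-0.1, 0.1, -2.5]
opening: 0.0161
[-0.11357694  0.66506704 -2.66112324] [-0.01049575 -0.02792974  0.02368172]
```

View pics/s5.png

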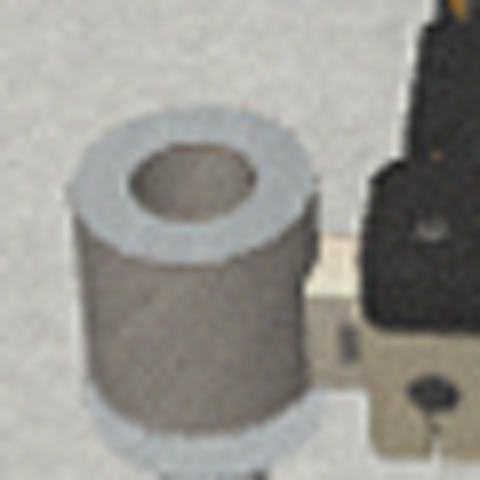

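View pics/t5.png

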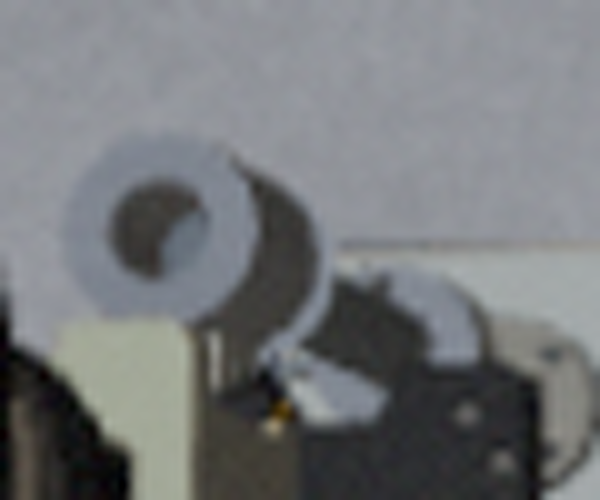

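Top view shows the post's light top face inside the bore at about (185,240), so the hub is threaded. Continuing down.

```bash
python3 -m creep '[0,0,0,-0.003,0,0,0,0,-0.004,0,0,0,0,-0.004,0,0,0,0,-0.004,0]';python3 -m creep '[0,0,0,-0.005,0,0,0,0,-0.005,0,0,0,0,-0.005,0,0,0,0,-0.004,0,0,0,0,-0.003,0]'
```

```text
time: 21.85
tool_pos: [0.5482, 0.1967, 0.2435]
tool_rot: [3.137, -0.006, -3.134]
contact_force: [-0.1, 0.8, -2.6]
opening: 0.0158
time: 22.48
tool_pos: [0.548, 0.1966, 0.2196]
tool_rot: [3.137, -0.007, -3.134]
contact_force: [-0.2, 0.1, -1.7]
opening: 0.016
```

```bash
python3 -m creep '[0,0,0,-0.004,0,0,0,0,-0.005,0,0,0,0,-0.005,0,0,0,0,-0.005,0,0,0,0,-0.005,0]';python3 -m creep '[0,0,0,-0.005,0,0,0,0,-0.005,0,0,0,0,-0.005,0,0,0,0,-0.004,0,0,0,0,-0.003,0,0,0,0,-0.002,0]'; python3 - <<'E'
from h import *
c=cam('side');save(c[0],'s6.png',(255,340,315,420),8)
E
```

```text
time: 23.1
tool_pos: [0.5482, 0.1967, 0.1942]
tool_rot: [3.137, -0.007, -3.134]
contact_force: [-0.0, 0.6, -1.7]
opening: 0.0159
time: 23.85
tool_pos: [0.5481, 0.1967, 0.1682]
tool_rot: [3.137, -0.007, -3.134]
contact_force: [1.0, 0.5, -2.4]
opening: 0.0156
```

View pics/s6.png

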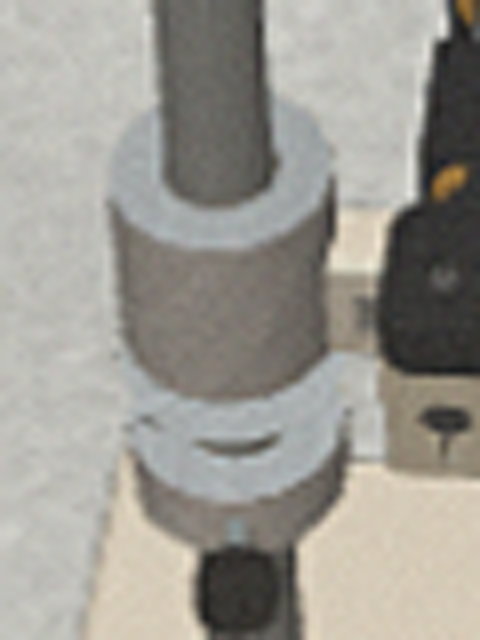

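```bash
python3 -m creep '[0,0,0,-0.002,0,0,0,0,-0.002,0,0,0,0,-0.002,0]';python3 -m creep '[0,0,0,-0.001,0]';python3 -m creep '[0,0,0,-0.001,0]';python3 -m creep '[0,0,0,-0.001,0]'
```

```text
time: 24.28
tool_pos: [0.5483, 0.1967, 0.1619]
tool_rot: [3.137, -0.006, -3.134]
contact_force: [0.0, 0.7, -2.4]
opening: 0.0159
time: 24.4
tool_pos: [0.5482, 0.1967, 0.1608]
tool_rot: [3.137, -0.007, -3.134]
contact_force: [-0.3, 0.4, -2.4]
opening: 0.0156
time: 24.52
tool_pos: [0.5482, 0.1967, 0.1598]
tool_rot: [3.137, -0.006, -3.134]
contact_force: [0.1, 0.3, -3.5]
opening: 0.0157
time: 24.65
tool_pos: [0.5483, 0.1967, 0.1587]
tool_rot: [3.137, -0.006, -3.134]
contact_force: [-0.3, 0.2, -2.9]
opening: 0.0158
```

```bash
python3 -m creep '[0,0,0,-0.001,0]';python3 -m creep '[0,0,0,-0.001,0]'; python3 -m creep '[0,0,0,-0.001,0]'; python3 -m creep '[0,0,0,-0.001,0]'; python3 - <<'E'
from h import *
c=cam('side');save(c[0],'s7.png',(255,340,315,420),8)
E
```

```text
time: 24.78
tool_pos: [0.5483, 0.1967, 0.1577]
tool_rot: [3.137, -0.006, -3.134]
contact_force: [0.5, 0.1, -2.6]
opening: 0.0154
time: 24.9
tool_pos: [0.5483, 0.1968, 0.1567]
tool_rot: [3.137, -0.006, -3.134]
contact_force: [0.3, 0.1, -2.1]
opening: 0.0158
time: 25.02
tool_pos: [0.5484, 0.1969, 0.1557]
tool_rot: [3.137, -0.006, -3.134]
contact_force: [0.3, 0.4, -2.3]
opening: 0.0161
time: 25.15
tool_pos: [0.5484, 0.197, 0.1547]
tool_rot: [3.137, -0.006, -3.134]
contact_force: [0.9, 0.2, -2.0]
opening: 0.016
```

View pics/s7.png

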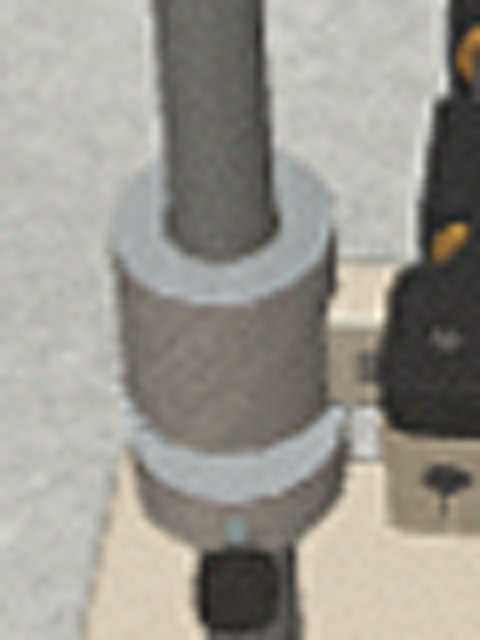

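Hub rim is about 3 mm above the collar already without force, so the slot seems to be over the pin. Creeping down to contact.

```bash
python3 -m creep '[0,0,0,-0.001,0]';python3 -m creep '[0,0,0,-0.001,0]'; python3 -m creep '[0,0,0,-0.0005,0]'; python3 -m creep '[0,0,0,-0.0005,0]'
```

```text
time: 25.32
tool_pos: [0.5484, 0.197, 0.1536]
tool_rot: [3.137, -0.006, -3.134]
contact_force: [0.1, -0.0, -2.2]
opening: 0.0157
time: 25.45
tool_pos: [0.5484, 0.197, 0.1525]
tool_rot: [3.137, -0.006, -3.134]
contact_force: [0.8, 1.2, -1.6]
opening: 0.0154
time: 25.58
tool_pos: [0.5484, 0.197, 0.1522]
tool_rot: [3.137, -0.006, -3.134]
contact_force: [-2.3, -0.2, -0.0]
opening: 0.0162
time: 25.7
tool_pos: [0.5484, 0.197, 0.1521]
tool_rot: [3.137, -0.005, -3.134]
contact_force: [-2.0, 1.2, 2.0]
opening: 0.016
```

```bash
python3 - <<'E'
from h import *
import pickle
c=cam('side');save(c[0],'s8.png',(255,340,315,420),8);pickle.dump(c,open('c3.pkl','wb'))
c0=pickle.load(open('c0.pkl','rb'))['side']
save(c0[0],'s8b.png',(255,340,315,420),8)
E
```

```text
(no output)
```

View pics/s8.png

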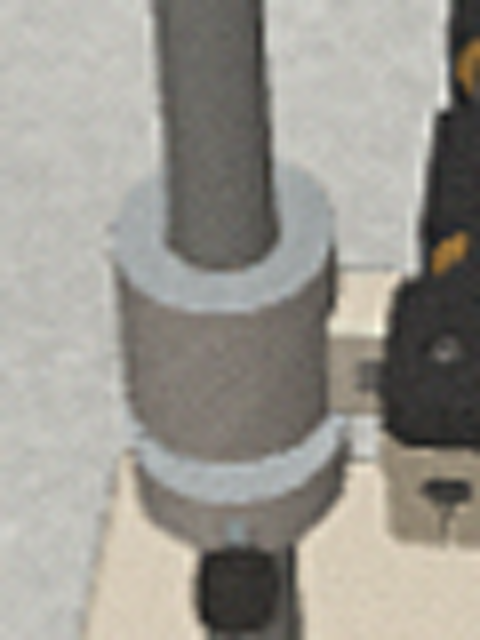

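View pics/s8b.png

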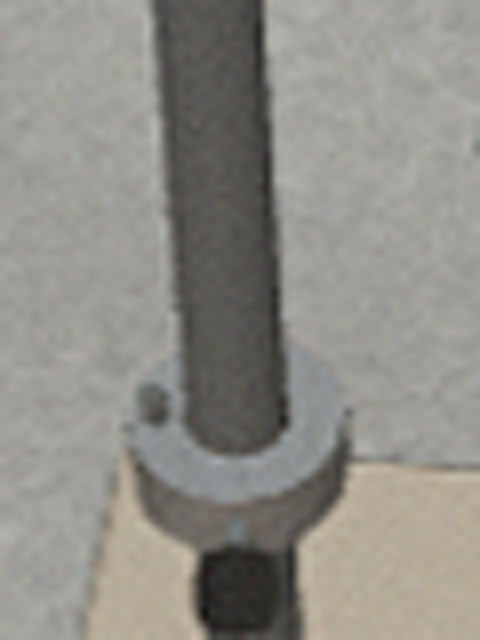

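```bash
python3 -m creep '[0,0,0,-0.001,0]'; python3 -m creep '[0,0,0,-0.001,0]'
```

```text
time: 25.88
tool_pos: [0.5483, 0.1971, 0.1516]
tool_rot: [3.137, -0.005, -3.134]
contact_force: [-4.5, -0.9, 5.1]
opening: 0.0161
time: 26.0
tool_pos: [0.5481, 0.1971, 0.1511]
tool_rot: [3.137, -0.005, -3.134]
contact_force: [-5.6, 0.7, 5.1]
opening: 0.0158
```

Force rises and it seats firmly: the rim meets the collar edge at y≈500 with no 8 mm gap. I'll relax the press slightly and release.

```bash
python3 -m creep '[0,0,0,0.0005,0]' 10; python3 -m creep '[0,0,0,0.0003,0]' 5; python3 -m creep '[0.3,0,0,0,0,0.3,0,0,0,0,0.3,0,0,0,0]';python3 -m creep '[0.5,0,0,0,0,0.5,0,0,0,0,0.5,0,0,0,0]'
```

```text
time: 26.12
tool_pos: [0.5482, 0.197, 0.1513]
tool_rot: [3.137, -0.005, -3.134]
contact_force: [0.9, -0.0, -2.6]
opening: 0.016
time: 26.25
tool_pos: [0.5482, 0.197, 0.1511]
tool_rot: [3.137, -0.005, -3.134]
contact_force: [-0.5, 0.7, -1.3]
opening: 0.0155
time: 26.62
tool_pos: [0.5488, 0.1968, 0.1511]
tool_rot: [3.137, -0.004, -3.134]
contact_force: [-0.7, 0.2, 0.4]
opening: 0.0274
time: 27.0
tool_pos: [0.5489, 0.1968, 0.1513]
tool_rot: [3.137, -0.004, -3.134]
contact_force: [0.2, -0.2, -0.2]
opening: 0.0456
```

```bash
python3 - <<'E'
from h import *
import pickle
print(telemetry.observe()['contact_force'])
c=cam('side');save(c[0],'s9.png',(240,320,440,470),4);save(c[0],'s9b.png',(255,340,315,420),8)
c=cam('top');save(c[0],'t9.png',(130,180,260,330),4)
E
```

```text
[ 0.17573701 -0.22440215 -0.20258912]
```

View pics/s9.png

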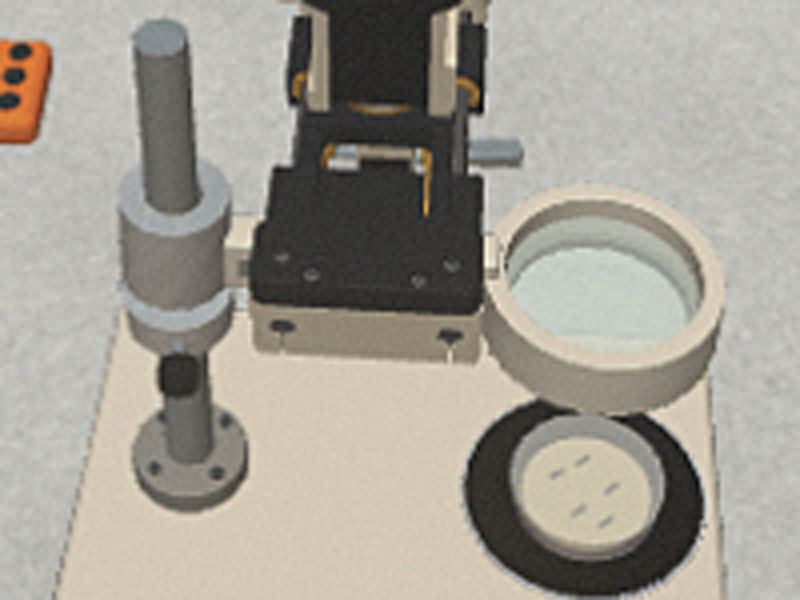

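View pics/s9b.png

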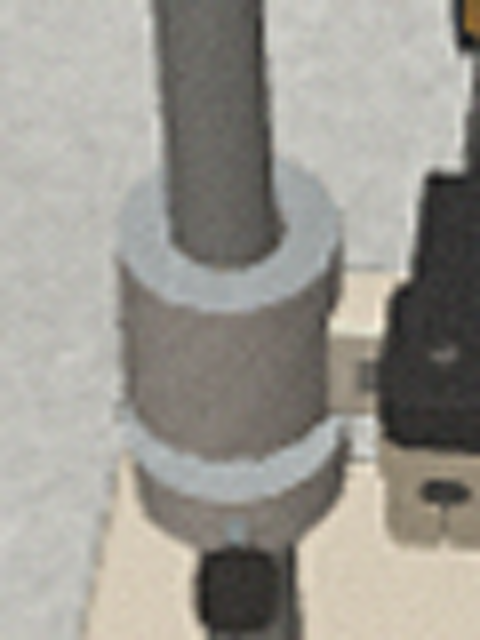

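View pics/t9.png

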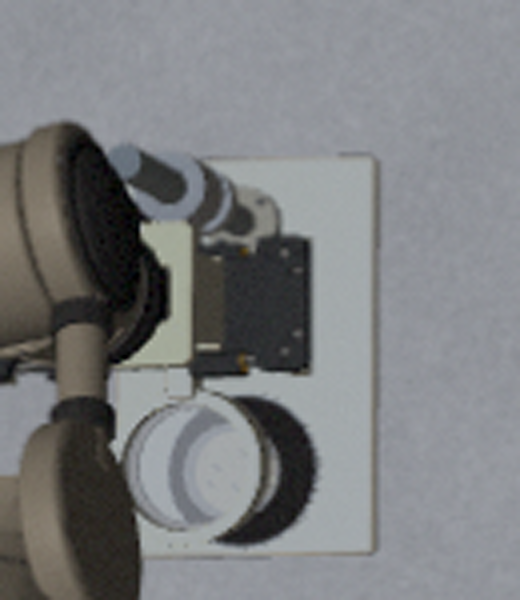

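```bash
python3 - <<'E'
from h import *
import pickle
c=pickle.load(open('c3.pkl','rb'))
th=np.linspace(0,2*np.pi,361)
def m(z,r=.021):
    p=proj(c,np.c_[.6258+r*np.cos(th),.1968+r*np.sin(th),0*th+z]);return ((p-[255,340]+.5)*8-.5)[:,1].max()
for z in (.115,.118,.12,.122,.124,.17,.172,.174,.176,.180):print(z,m(z))
E
```

```text
0.115 528.3127874127736
0.118 517.6340866113296
0.12 510.48818049976126
0.122 503.320754384461
0.124 496.1317201750112
0.17 324.61088523455646
0.172 316.87567261107506
0.174 309.11650329856457
0.176 301.33327722401054
0.18 285.6942520280022
```

Collar face measures z≈0.123 and hub top ≈0.174, a difference of 0.0508 against the hub height of 0.050, so the hub is home. Retreating straight up.

```bash
python3 -m creep '[0.6,0,0,0.004,0,0.6,0,0,0.008,0,0.6,0,0,0.012,0,0.6,0,0,0.016,0,0.6,0,0,0.02,0,0.6,0,0,0.025,0,0.6,0,0,0.025,0,0.6,0,0,0.02,0,0.6,0,0,0.015,0,0.6,0,0,0.01,0]'; python3 -m creep '[0.6,-0.02,0,0.01,0,0.6,-0.03,0,0.01,0,0.6,-0.03,0,0.01,0,0.6,-0.03,0,0,0,0.6,-0.02,0,0,0,0.6,-0.01,0,0,0,0.6,0,0,0,0]'; python3 - <<'E'
from h import *
import pickle
print(telemetry.observe()['tool_pos'])
c=cam('side');save(c[0],'s10.png',(200,300,440,480),3.3);save(c[0],'s10b.png',(255,340,315,420),8);pickle.dump(c,open('c4.pkl','wb'))
c=cam('top');save(c[0],'t10.png',(130,180,280,330),4)
E
```

```text
time: 28.35
tool_pos: [0.5486, 0.1968, 0.3186]
tool_rot: [3.136, 0.001, -3.134]
contact_force: [-1.3, -0.6, 0.7]
opening: 0.0551
time: 29.22
tool_pos: [0.4043, 0.1964, 0.3525]
tool_rot: [3.135, 0.005, -3.134]
contact_force: [0.3, -0.2, -0.2]
opening: 0.0548
[0.40431943 0.1963687  0.35251445]
```

View pics/s10.png

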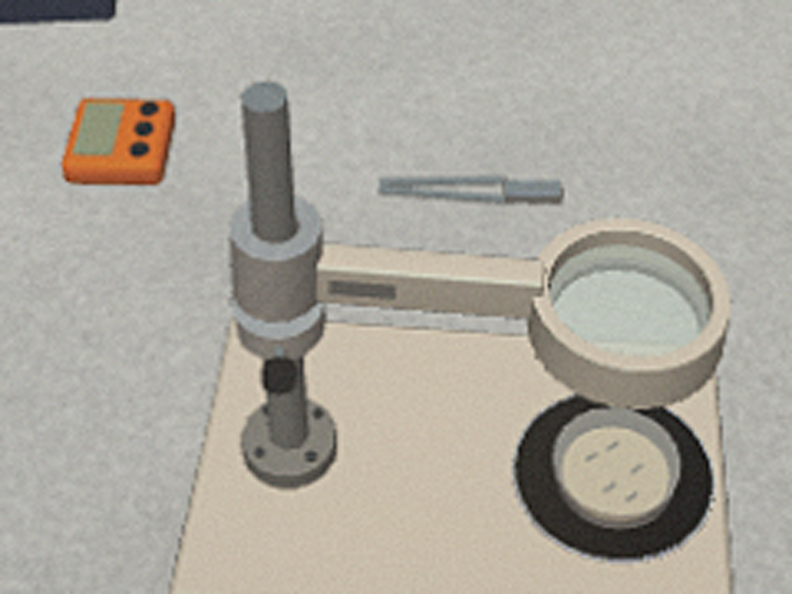

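View pics/s10b.png

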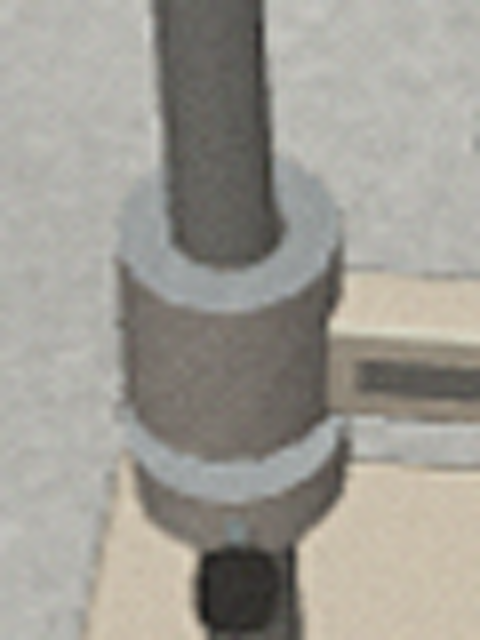

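View pics/t10.png

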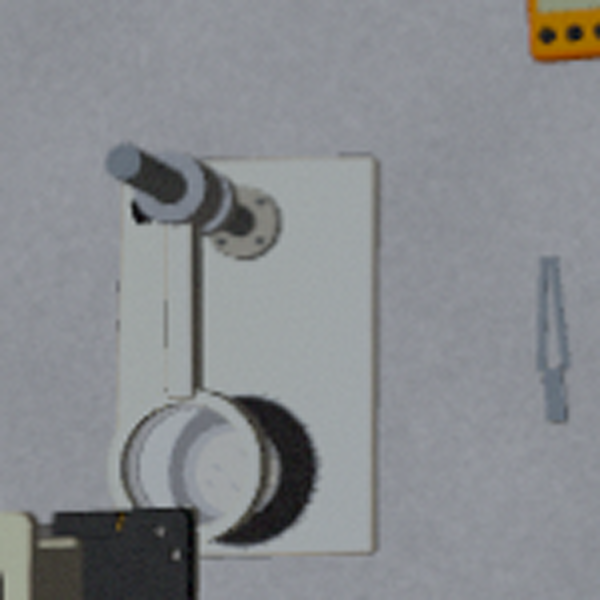

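```bash
python3 -m creep '[0.6,0,0,0,0,0.6,0,0,0,0]'; python3 -c "
from cell import workorder
print(workorder.hand_in())"
```

```text
time: 29.58
tool_pos: [0.4061, 0.1962, 0.3517]
tool_rot: [3.135, 0.004, -3.135]
contact_force: [0.2, -0.5, -0.2]
opening: 0.0548
the job is handed in; nothing more can be done
None
```

The lens arm is on the stand with its hub down on the collar and the lens over the stage side. I let go and handed the job in at about 29.6 s; hand-in gave no verdict.

- **Fitting:** I gripped the bar at its balance point and threaded the hub over the post with no contact force showing. The slot went over the pin on the first descent, so no swinging was needed. First contact came at the collar, and the press there read about 5 N, or roughly 8 N allowing for the arm's weight.
- **Seating:** In the side picture the collar face is at z ≈ 0.123 m and the hub top at z ≈ 0.174 m. The 0.051 m between them matches the 50 mm hub to within about 1 mm. Had the hub been resting on the pin, it would sit some 8 mm high.
- **Other things:** The collar's edge shows at the same pixel row before and after. The dish, forceps and timer look undisturbed; the rack was outside my last crops. The gripper is clear of everything.
- **Open points:**
  - After release the hub leans slightly toward the lens, within the bore clearance. I put that at no more than about 0.03 rad but did not measure it.
  - My first estimate of the collar height (0.118 m) was about 5 mm below the later one and where contact came.
  - Fast moves tilted the tool by up to about 0.02 rad, so I levelled it before gripping and moved slowly afterwards.

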